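Set the contact arm and press the test button

ROBOT

A 6-joint arm with a two-finger parallel gripper is mounted at the origin on the work surface. World frame = base frame: x ahead of the robot, y to its left, z up, the work surface at z = 0. Lengths are in m, angles in rad, forces in N, time in s.
With the tool pointing down it reaches from about 0.375 to 0.975 m from the base axis. Payload 3.8 kg.
Tool frame: the origin (TCP) lies between the finger pads; the fingertips stand 22 mm ahead of it and the grasp point (between the pads) lies 3 mm ahead of it (bot.finger_overhang is the distance from the TCP to the fingertips, in m); x points along the fingers, y is the direction in which the jaws open and shut, and the axes are right-handed (so a half turn about x gives the same grasp; the last joint's range is limited). The gripper opens to 85 mm and grips with 20 to 120 N. Pads are 22 mm wide; open, the fingers measure 114 mm over their backs; the gripper's body (76 mm by 85 mm) begins 54 mm behind the grasp point. The pads swing forward as they close: fully open they stand 13 mm farther back than shut.
Start: joints at [1.306, 0.264, 1.604, -0, 1.274, -0.037], TCP at [0.152, 0.658, 0.253] pointing down, gripper open.
Joint ranges: [-2.63, 2.63], [-0.94, 2.18], [0.31, 2.57], [-1.31, 4.45], [0, 2.66], [-2.55, 2.55]. Speed limits (rad/s): [2.57, 2.57, 3.14, 3.14, 3.14, 3.14].

INTERFACE

Orientations are given as a rotation vector (axis times angle).
In Python, from workcell import bot gives the robot as it stands. The module is installed in compiled form; this text tells all that it offers.
- The arm moves only by the tool arm_command, never from a script. Its argument "series" is a list that holds one entry, the list of rows, each a list of 7 numbers: the turn, a rotation vector about the tool's x, y, z in rad, then the shift along the tool's x, y, z in cm, then the opening, from 0 (shut) to 1 (fully open). In form: [[[rx, ry, rz, x, y, z, grip], ...]]. A call has 1 to 10 rows; each row shifts and turns the pose as measured when the row begins, along the tool's axes as they then stand; what a row does not reach is not made up. A row lasts 1/10 s, in which the tool goes at most 50 mm and 8.59 degrees, less where a joint would pass 70% of its speed; a pose out of reach is approached as far as the arm can. A call is refused whole if a number of a shift passes 5 or a number of a turn 0.15, either way. A call with a gripper value outside its range is refused whole. The fingers move at their own pace and stop on an object; "newtons" is the grip in N (left out, the last holds). Time passes only in rows, so rows that do not move let the fingers close. It gives the time, the measured TCP pose, the force and the opening at its end, in the units of the state.
- bot.read_state(): the state, without advancing time (a new reading comes with each control period).
- bot.read_camera(name): name is "scene" or "top" or "wrist"; returns (picture, depth): 400x640x3 uint8, blue, green, red; 400x640 float32, m along the optical axis (not along the pixel's ray), 0 where there is no reading.
- bot.camera_info(name): a dict with "K" (3x3 intrinsics, pixels), "extrinsics" (4x4, takes a point from camera to world coordinates). Camera axes: x right, y down, z forward; pixel columns grow to the right and rows downward; lengths in m; the calibration is good to about 2 mm. A picture is of the moment at which its call begins: read the wrist's pose just before it. camera_info takes no time and is no camera call; for the wrist camera it gives the pose at the moment of the call.
- bot.finish_job(): hands the job in, once; it reports no verdict.
The state is a dict: "time": time; "q": joint angles; "joint_vel": joint speeds; "joint_torque": joint torques, N m; "tool_pos": TCP position; "tcp_rot": TCP orientation; "wrist_force": force on the tool from outside, world axes, zero at the start; "torque": the same for the moment, N m; "width": opening from 0.0 (shut) to 1.0 (fully open).
Only numpy, scipy, OpenCV 4.12 (cv2) and the standard library are available. Lean on these libraries where they do the work, as an engineer would, in place of code of your own. Each camera call takes 0.05 s, during which the arm holds its last target.

TASK

Set up the next insulation test: with one fingertip gently push the brass contact arm round until it points straight at the middle of the ribbed post on the round plate, and leave it there. Only then press the black button on the steel test box fully down and let it come up again. Do not grasp or lift anything, and leave the loose things on the table and on the box where they are.

Things in the scene. Friction and masses are not known exactly. Their poses are not given: they have to be found in the camera images.
- pointer (a joint): Angle in rad of the brass contact arm about the upright axle, growing counter-clockwise seen from above; at 0 the arm points along -x of pivot. It turns more than half a turn either way, has no spring, is stiff (about 1 N pushed sideways 58 mm from the axle) and stays where it is left. Push it sideways, well under 15 N; never pinch it.
- pointer_tip (a point): The conical point (outer end) of the contact arm, on its centre line, 84 mm from the axle, 46 mm above the table; x points outwards along the arm. The arm is a straight bar 14 mm wide, underside 38 mm and top 54 mm above the table. Its other end is a short tail with a round 22 mm weight, ending 41 mm from the axle.
- pivot (a point): Point on the arm's upright axle, 46 mm above the table; x, y axes of the fixed square base (190 mm). Hub 28 mm in diameter, top 58 mm above the table (axle end 64 mm). Round it lies the fixed round plate, 264 mm in diameter, top 16 mm above the table.
- ribbed_top (a point): Top of the ribbed post to point at: white ceramic, three round ribs 34 mm in diameter, brass cap, top 78 mm above the table. It stands fixed on the round plate, 110 mm from the axle. The loose insulator of the same shape on the table is not meant.
- post_plain: Another fixed white post on the round plate, 110 mm from the axle: plain, straight, 22 mm in diameter, top 61 mm above the table; origin at its foot. The three posts stand 75 degrees or more apart; which has which place varies.
- post_cone: The third fixed white post on the round plate, 110 mm from the axle: tapered, 34 mm in diameter at the foot, 16 mm above, top 66 mm above the table; origin at its foot.
- button_top (a point): Centre of the top face of the black push button (32 mm in diameter) on top of the steel test box (110 x 170 mm, top 67 mm above the table). It is pressed straight down, 6 mm of travel, spring that takes 5 N when fully down. A small bronze gear lies loose on the box about 80 mm from the button.
- button (a joint): Travel of the push button in m: 0 up, 0.006 fully down. It springs back.
- gear_large: Loose bystander: bronze spur gear lying flat, 67 mm over the teeth, 18 mm high, between the plate and the box; origin at the centre of its underside. Leave alone.
- gear_small: Loose bystander: bronze spur gear lying flat on the test box, 43 mm over the teeth, 15 mm high; origin at the centre of its underside. Leave alone.
- spool: Loose bystander: upright wooden spool, 38 mm in diameter, 46 mm high; origin at the centre of its underside. Leave alone.
- spare_insulator: Loose bystander: ribbed white insulator, 34 mm in diameter, 62 mm high, standing on the table in front of the test box; origin at the centre of its underside. Leave alone.
- tin_car: Loose bystander: green tin racing car, 105 mm long along its x axis, 52 mm wide, 43 mm high, behind the test box; origin on the table under its middle. Leave alone.
- oil_jar: Loose bystander: small amber jar, 48 mm in diameter, 60 mm high, at the left of the table; origin at the centre of its underside. Leave alone.
- screwdriver: Loose bystander: screwdriver lying at the right of the table; origin on its underside. Leave alone.
Mind the look-alikes: they are no part of the job. Leave any purple look-alike of the part that bears button_top alone.

How it is judged:
On the way, in this order (a step that is already met when the one before it is completed fails the run):
1. the arm stands still, pointing at the ribbed post (x of ribbed_top in the frame of pointer_tip above 0 m and y of ribbed_top in the frame of pointer_tip between -0.01 and 0.01 m and velocity of joint pointer between -0.05 and 0.05 rad/s), for 0.3 s.
2. the button is pressed down while the arm points at the ribbed post (x of ribbed_top in the frame of pointer_tip above 0 m and y of ribbed_top in the frame of pointer_tip between -0.01 and 0.01 m and value of joint button above 0.0045 m), for 0.05 s.
At the end, for the whole second after the job is handed in: The arm is at rest and its line passes within 10 mm of the middle of the ribbed post, point towards the post; the button has been pressed at least 4.5 mm after that and is up again (less than 1.5 mm down) (all of step 1 and value of joint button below 0.0015 m); the robot touches nothing.
It fails at once if the button is pressed before the arm points at the ribbed post (value of joint button above 0.003 m and not (x of ribbed_top in the frame of pointer_tip above 0 m and y of ribbed_top in the frame of pointer_tip between -0.01 and 0.01 m)).
It fails at once if the arm is pinched or shoved with more than 15 N (contact force between the fingers and pointer above 15 N).
It fails at once if a loose thing (gear, spool, insulator, car, jar, screwdriver) is lifted or moved more than 15 mm (distance of any of gear_large, gear_small, spool, spare_insulator, tin_car, oil_jar, screwdriver from where it was at the start of the episode above 0.015 m).
It also fails if it takes over 51 s, if anything falls off the work surface, if the arm or the gripper's body presses on something with over 40 N, if the wrist force passes 120 N, or if a joint passes its speed limit or range.

## Working session

There is one attempt and no reset: what is moved stays moved. The work goes in short steps, Python scripts to look and compute and a tool call to move; the robot and the scene stay as the last step left them, time stands still between calls to the robot, and variables do not carry over. Pictures are saved under pics/ and viewed, and the job is handed in when it is done.

Besides the shell and the picture viewer there is one more tool, called after "Emit:" in YAML: its name, and indented under it one key for each argument. arm_command: Moves the arm, as the interface text tells. Its arguments: {"type":"object","properties":{"series":{"type":"array"},"newtons":{"type":"number"}},"required":["series"]}

```bash
mkdir -p pics; cat > h.py <<'E'
import numpy as np,cv2
from workcell import bot
def save(name,fn):
    im,d=bot.read_camera(name); cv2.imwrite(f'pics/{fn}.png',im); np.save(f'pics/{fn}_d.npy',d)
    i=bot.camera_info(name); np.savez(f'pics/{fn}_c.npz',K=i['K'],E=i['extrinsics'])
def ray(fn,u,v,z):
    c=np.load(f'pics/{fn}_c.npz');K,E=c['K'],c['E']
    r=E[:3,:3]@np.linalg.inv(K)@[u,v,1];o=E[:3,3];return o+r*(z-o[2])/r[2]
def dp(fn,u,v):
    c=np.load(f'pics/{fn}_c.npz');K,E=c['K'],c['E'];d=np.load(f'pics/{fn}_d.npy')[int(v),int(u)]
    return E[:3,:3]@(np.linalg.inv(K)@[u,v,1]*d)+E[:3,3]
E
python3 - <<'E'
from h import *
save('top','top1');save('scene','sc1')
print(bot.read_state(),bot.finger_overhang)
print(bot.camera_info('top'))
E
```

```text
{'time': 0.1, 'q': array([ 1.30608927e+00,  2.64685795e-01,  1.60529073e+00, -1.67020322e-05,
        1.27371694e+00, -3.69292415e-02]), 'joint_vel': array([ 0.00037247, -0.00163786, -0.00259844,  0.00345525, -0.00179916,
       -0.00067409]), 'joint_torque': array([ 7.52111828e-04, -5.16701210e+01, -3.68594205e+01, -1.95499597e-04,
        6.20033476e-03, -4.19858111e-05]), 'tool_pos': array([0.15228084, 0.65693479, 0.25205233]), 'tcp_rot': array([ 0.17719378,  1.56368845, -0.18046598]), 'wrist_force': array([ 0.56105147, -0.60581486, -0.33817624]), 'torque': array([ 4.46740602e-02, -9.04115915e-05,  1.55137577e-02]), 'width': 1.0011667415177479} 0.022
{'K': array([[408.03738675,   0.        , 320.65999928],
       [  0.        , 408.03738675, 197.80498603],
       [  0.        ,   0.        ,   1.        ]]), 'extrinsics': array([[ 0.02157958, -0.99445009,  0.10297256,  0.3926544 ],
       [-0.99963787, -0.01980582,  0.01821714, -0.02235554],
       [-0.01607658, -0.10332839, -0.99451736,  1.29941234],
       [ 0.        ,  0.        ,  0.        ,  1.        ]])}
```

View pics/top1.png

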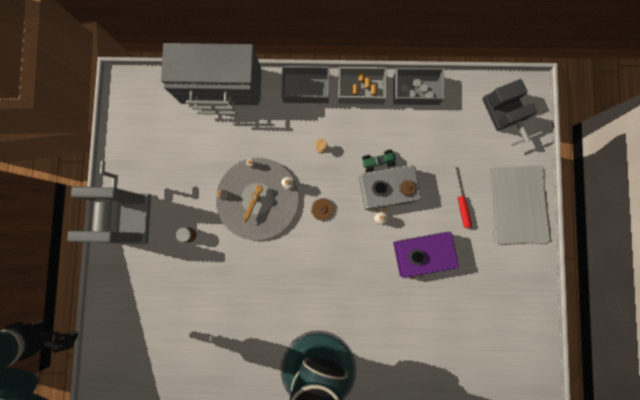

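View pics/sc1.png

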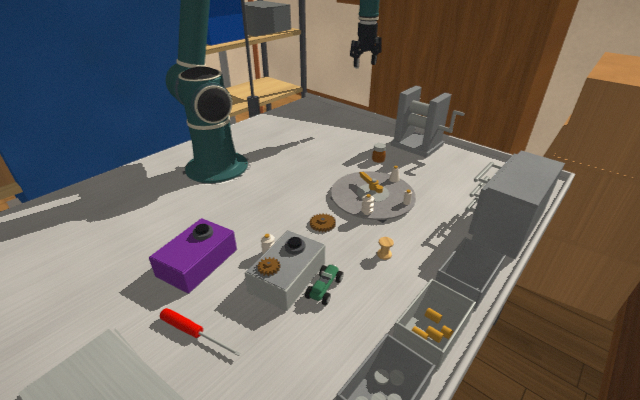

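```bash
python3 - <<'E'
from h import *
im=cv2.imread('pics/top1.png')
cv2.imwrite('pics/top1a.png',cv2.resize(im[145:255,200:340],None,fx=5.5,fy=5.5,interpolation=cv2.INTER_CUBIC))
cv2.imwrite('pics/top1b.png',cv2.resize(im[140:240,340:480],None,fx=5.5,fy=5.5,interpolation=cv2.INTER_CUBIC))
im=cv2.imread('pics/sc1.png')
cv2.imwrite('pics/sc1a.png',cv2.resize(im[155:225,315:425],None,fx=7,fy=7,interpolation=cv2.INTER_CUBIC))
E
```

```text
(no output)
```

View pics/top1a.png

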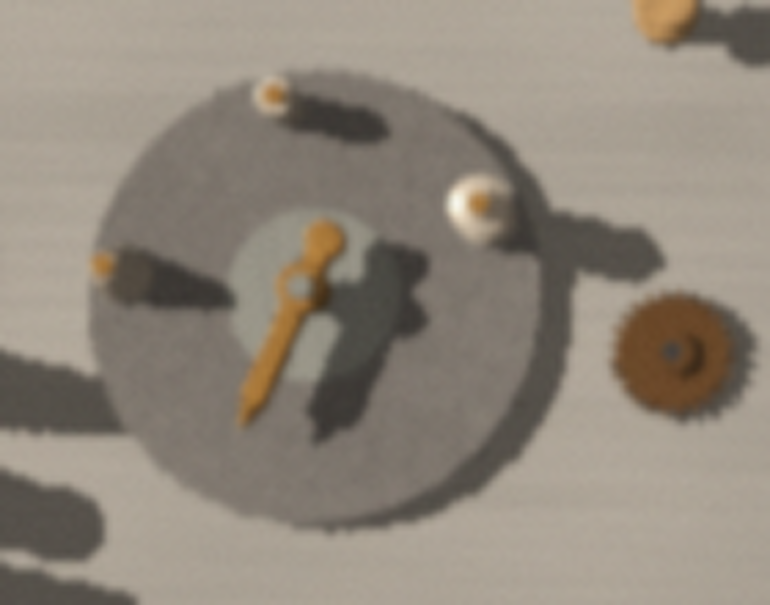

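View pics/top1b.png

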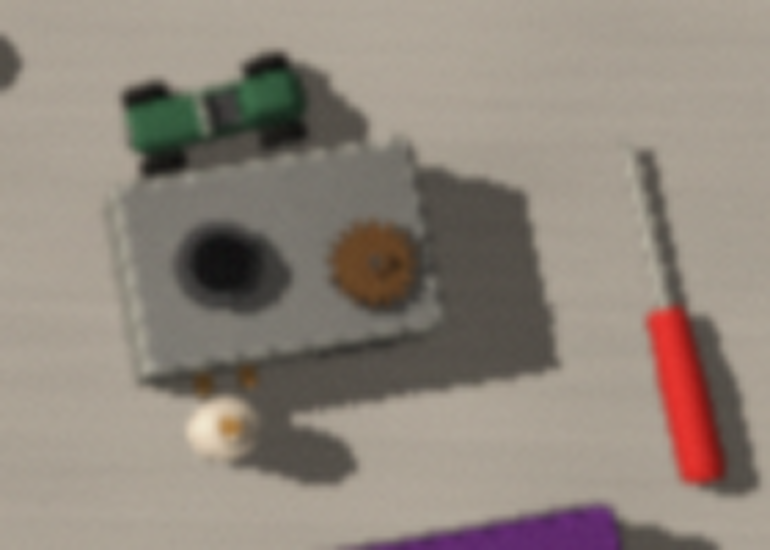

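View pics/sc1a.png

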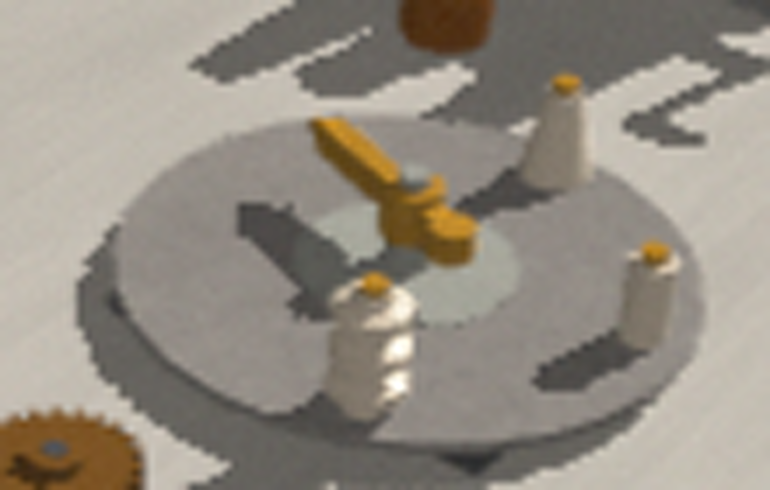

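```bash
python3 - <<'E'
from h import *
f=lambda x,y,z,ox=200,oy=145:ray('top1',ox+(x+.5)/5.5-.5,oy+(y+.5)/5.5-.5,z)
P={'rib':f(481,203,.078),'plain?':f(273,94,.061),'cone':f(103,265,.066),'hub':f(300,284,.062),'tip':f(243,424,.046),'tail':f(324,240,.054),
'biggear':f(672,352,.018),'btn':f(222,262,.08,340,140),'smgear':f(376,263,.082,340,140),'spool':f(668,10,.046)}
for x,y in ((110,190),(410,140),(435,325),(145,380)): P['box%d'%x]=f(x,y,.067,340,140)
for k,v in P.items(): print(k,v.round(4), np.linalg.norm((v-P['hub'])[:2]).round(4), np.degrees(np.arctan2(*(v-P['hub'])[1::-1])).round(1))
print(dp('top1',380,187),dp('top1',281+5,182))
E
```

```text
rib [0.5667 0.1028 0.078 ] 0.1107 -65.9
plain? [0.6286 0.2234 0.061 ] 0.1088 10.3
cone [0.5296 0.3133 0.066 ] 0.1097 85.8
hub [0.5216 0.2039 0.062 ] 0.0 0.0
tip [0.4438 0.2358 0.046 ] 0.084 157.7
tail [0.5475 0.1928 0.054 ] 0.0282 -23.2
biggear [ 0.4913 -0.0031  0.018 ] 0.2092 -98.3
btn [ 0.5544 -0.1776  0.08  ] 0.3828 -85.1
smgear [ 0.5552 -0.261   0.082 ] 0.4661 -85.9
spool [0.6841 0.0029 0.046 ] 0.2585 -51.0
box110 [ 0.5952 -0.117   0.067 ] 0.3292 -77.1
box410 [ 0.6264 -0.2828  0.067 ] 0.4978 -77.8
box435 [ 0.5235 -0.2963  0.067 ] 0.5002 -89.8
box145 [ 0.4899 -0.1374  0.067 ] 0.3428 -95.3
[ 0.55331582 -0.17596833  0.09349666] [0.56529886 0.10608039 0.07663739]
```

```bash
cat >> h.py <<'E'
from scipy.spatial.transform import Rotation as Ro
def st():
    s=bot.read_state(); print('t',round(s['time'],2),'p',s['tool_pos'].round(4),'F',s['wrist_force'].round(1),'w',round(s['width'],2),'q',s['q'].round(2)); return s
def go(p,yaw=None):
    "desired world pos, print total shift in tool axes (cm), and total turn rotvec (tool)"
    s=bot.read_state();R=Ro.from_rotvec(s['tcp_rot']); d=R.inv().apply(np.array(p)-s['tool_pos'])*100
    print('shift tool cm',d.round(2),'norm',np.linalg.norm(d).round(2))
    if yaw is not None:
        D=Ro.from_matrix(np.column_stack([[0,0,-1],[-np.sin(yaw),np.cos(yaw),0],[np.cos(yaw),np.sin(yaw),0]]))
        print('turn',(R.inv()*D).as_rotvec().round(3))
E
python3 - <<'E'
from h import *
s=st();print(Ro.from_rotvec(s['tcp_rot']).as_matrix().round(3))
for u,v in ((110,195),(110,235),(130,215),(185,235),(100,170)):print(dp('top1',u,v).round(3))
go([.478,.256,.25],np.radians(24.1)); go([.478,.256,.25],np.radians(-65.9))
E
```

```text
t 0.1 p [0.1523 0.6569 0.2521] F [ 0.6 -0.6 -0.3] w 1.0 q [ 1.31  0.26  1.61 -0.    1.27 -0.04]
[[-0.001  0.226  0.974]
 [-0.002  0.974 -0.226]
 [-1.    -0.002 -0.   ]]
[0.502 0.57  0.208]
[0.394 0.561 0.21 ]
[0.458 0.6   0.025]
[0.399 0.411 0.059]
[0.575 0.62  0.177]
shift tool cm [  0.27 -31.7   40.78] norm 51.66
turn [-0.648 -0.001  0.002]
shift tool cm [  0.27 -31.7   40.78] norm 51.66
turn [0.922 0.001 0.002]
```

Emit:
arm_command:
  series:
    - [[0, 0, 0, 0, -3, 3.9, 0], [0, 0, 0, 0, -3, 3.9, 0], [0, 0, 0, 0, -3, 3.9, 0], [0, 0, 0, 0, -3, 3.9, 0], [0, 0, 0, 0, -3, 3.9, 0], [0, 0, 0, 0, -3, 3.9, 0], [0, 0, 0, 0, -3, 3.9, 0], [0, 0, 0, 0, -3, 3.9, 0], [0, 0, 0, 0, -3, 3.9, 0], [0, 0, 0, 0, -2, 2, 0]]
  newtons: 20

```text
time: 1.1
tool_pos: [0.4507, 0.284, 0.2462]
tcp_rot: [0.165, 1.568, -0.177]
wrist_force: [-0.6, 0.5, -0.0]
width: -0.001
```

```bash
python3 - <<'E'
from h import *
st();go([.478,.256,.22],np.radians(24.1))
save('wrist','w1')
E
```

```text
t 1.1 p [0.4507 0.284  0.2462] F [-0.6  0.5 -0. ] w -0.0 q [ 0.52  0.    1.91 -0.    1.24 -0.83]
shift tool cm [ 2.63 -2.12  3.28] norm 4.71
turn [-0.638 -0.005  0.007]
```

View pics/w1.png

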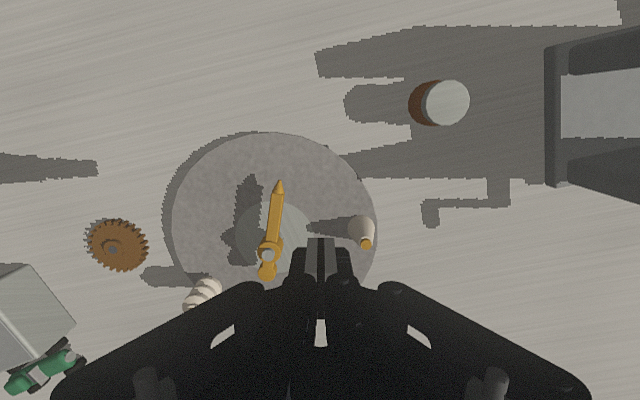

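```bash
python3 - <<'E'
from h import *
im=cv2.imread('pics/w1.png');cv2.imwrite('pics/w1a.png',cv2.resize(im[170:310,180:390],None,fx=3.8,fy=3.8,interpolation=cv2.INTER_CUBIC))
E
```

```text
(no output)
```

View pics/w1a.png

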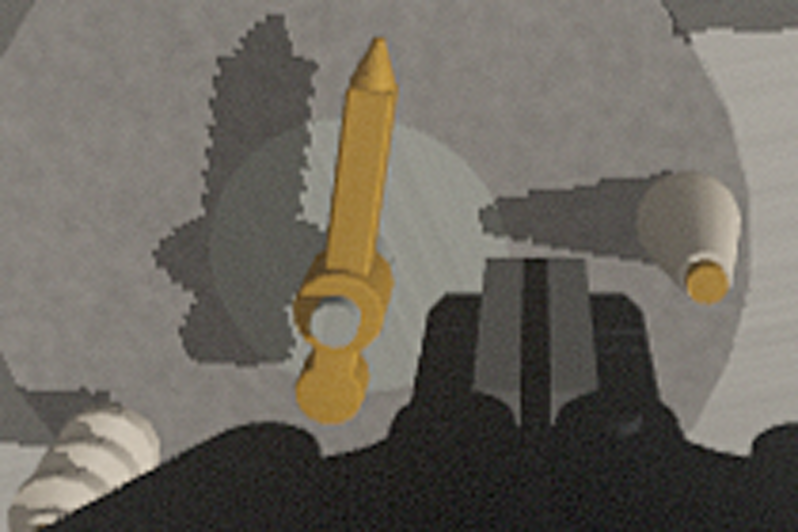

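Emit:
arm_command:
  series:
    - [[0.145, 0, 0, 0, 0, 0, 0], [0.145, 0, 0, 0, 0, 0, 0], [0.145, 0, 0, 0, 0, 0, 0], [0.145, 0, 0, 0, 0, 0, 0], [0.145, 0, 0, 0, 0, 0, 0], [0.145, 0, 0, 0, 0, 0, 0], [0.145, 0, 0, 0, 0, 0, 0], [0.145, 0, 0, 0, 0, 0, 0], [0.145, 0, 0, 0, 0, 0, 0], [0.145, 0, 0, 0, 0, 0, 0]]

```text
time: 2.15
tool_pos: [0.4494, 0.2776, 0.2406]
tcp_rot: [1.301, 1.132, -1.335]
wrist_force: [-0.0, 0.3, -0.2]
width: -0.002
```

```bash
python3 - <<'E'
from h import *
f=lambda x,y,z:ray('w1',180+(x+.5)/3.8-.5,170+(y+.5)/3.8-.5,z)
hub=f(335,322,.064);tip=f(379,40,.046);mid=f(370,93,.054);m2=f(352,265,.054);cone=f(707,282,.066)
for v in (hub,tip,mid,m2,cone):print(v.round(4),np.linalg.norm((v-hub)[:2]).round(4),np.degrees(np.arctan2(*(v-hub)[1::-1])).round(1))
st()
a=np.radians(157.7);u=np.array([np.cos(a),np.sin(a)]);n=np.array([u[1],-u[0]])
A=np.array([.521,.204])+.06*u+.03*n;print(A)
go([*A,.15],np.radians(-112.3))
E
```

```text
[0.5216 0.2042 0.064 ] 0.0 0.0
[0.4457 0.2351 0.046 ] 0.0819 157.9
[0.4585 0.2302 0.054 ] 0.0682 157.6
[0.5091 0.2111 0.054 ] 0.0142 151.1
[0.5311 0.313  0.066 ] 0.1092 85.0
t 2.15 p [0.4494 0.2776 0.2406] F [-0.   0.3 -0.2] w -0.0 q [ 0.51  0.01  1.92 -0.01  1.24  0.66]
[0.4768711  0.25452366]
shift tool cm [9.05 3.16 1.73] norm 9.74
turn [0.24  0.018 0.009]
```

Emit:
arm_command:
  series:
    - [[0.12, 0.01, 0.005, 0, 0, 0, 0], [0.12, 0.01, 0.005, 0, 0, 0, 0], [0, 0, 0, 0, 0, 0, 0]]

```text
time: 2.45
tool_pos: [0.4479, 0.2778, 0.2388]
tcp_rot: [1.498, 0.994, -1.498]
wrist_force: [-0.3, -0.1, -0.1]
width: -0.001
```

```bash
python3 - <<'E'
from h import *
st();go([.4769,.2545,.056],np.radians(-112.3))
E
```

```text
t 2.45 p [0.4479 0.2778 0.2388] F [-0.3 -0.1 -0.1] w -0.0 q [ 0.51 -0.01  1.93  0.    1.21  0.91]
shift tool cm [18.28  3.6   1.03] norm 18.66
turn [-0.011 -0.001  0.001]
```

Emit:
arm_command:
  series:
    - [[0, 0, 0, 0, 3.6, 1, 0], [0, 0, 0, 4, 0, 0, 0], [0, 0, 0, 4, 0, 0, 0], [0, 0, 0, 4, 0, 0, 0], [0, 0, 0, 3, 0, 0, 0], [0, 0, 0, 0, 0, 0, 0]]

```text
time: 3.05
tool_pos: [0.4794, 0.2559, 0.0862]
tcp_rot: [1.487, 1.006, -1.48]
wrist_force: [-1.2, -0.4, -0.8]
width: 0.001
```

```bash
python3 - <<'E'
from h import *
st();go([.4769,.2545,.056],np.radians(-112.3))
E
```

```text
t 3.05 p [0.4794 0.2559 0.0862] F [-1.2 -0.4 -0.8] w 0.0 q [0.44 0.18 2.04 0.   0.92 0.82]
shift tool cm [ 3.02 -0.19  0.24] norm 3.03
turn [ 0.009 -0.004 -0.002]
```

Emit:
arm_command:
  series:
    - [[0, 0, 0, 2, -0.2, 0, 0], [0, 0, 0, 1, 0, 0, 0], [0, 0, 0, 0, 0, 0, 0]]

```text
time: 3.35
tool_pos: [0.4789, 0.2579, 0.0577]
tcp_rot: [1.485, 1.009, -1.474]
wrist_force: [-0.6, -0.3, -0.3]
width: 0.0
```

```bash
python3 - <<'E'
from h import *
st();go([.4769,.2545,.056],np.radians(-112.3));save('wrist','w2');save('scene','sc2')
im=cv2.imread('pics/sc2.png')
cv2.imwrite('pics/sc2a.png',cv2.resize(im[120:225,295:445],None,fx=5,fy=5,interpolation=cv2.INTER_CUBIC))
E
```

```text
t 3.35 p [0.4789 0.2579 0.0577] F [-0.6 -0.3 -0.3] w 0.0 q [0.45 0.22 2.06 0.   0.86 0.82]
shift tool cm [ 0.17 -0.07  0.39] norm 0.43
turn [ 0.015 -0.005 -0.003]
```

View pics/w2.png

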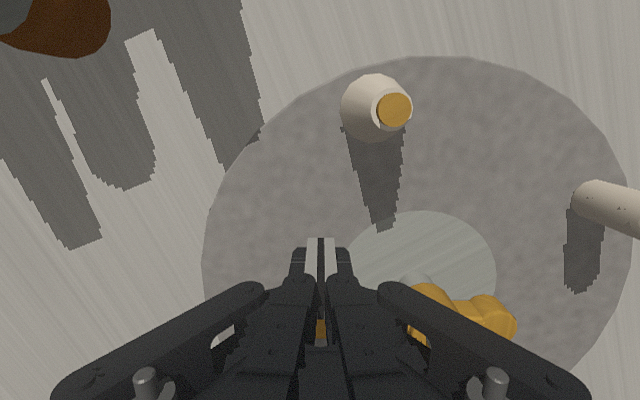

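View pics/sc2a.png

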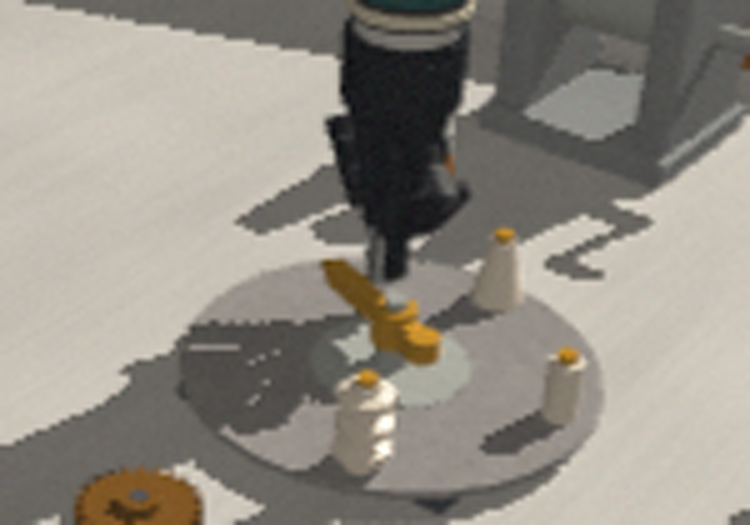

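Emit:
arm_command:
  series:
    - [[0.015, 0, 0, 0.2, -0.1, 0.6, 0], [0, 0, 0, 0, 0, 0.4, 0], [0, 0, 0, 0, 0, 0.3, 0], [0, 0, 0, 0, 0, 0.3, 0], [0, 0, 0, 0, 0, 0.3, 0]]

```text
time: 3.95
tool_pos: [0.4744, 0.2414, 0.0616]
tcp_rot: [1.505, 0.998, -1.476]
wrist_force: [0.2, 2.1, -0.3]
width: 0.004
```

```bash
cat >> h.py <<'E'
HUB=np.array([.5216,.2041])
def rel():
    s=st();R=Ro.from_rotvec(s['tcp_rot']).as_matrix();z=R[:2,2];yaw=np.degrees(np.arctan2(z[1],z[0]))
    r=s['tool_pos'][:2]-HUB;print('yaw',yaw.round(1),'tilt',R[:,0].round(3),'rel y,z mm',(r@R[:2,1]*1e3).round(1),(r@z*1e3).round(1),'Ftool',(R.T@s['wrist_force']).round(1))
E
python3 - <<'E'
from h import *
rel()
E
```

```text
t 3.95 p [0.4744 0.2414 0.0616] F [ 0.2  2.1 -0.3] w 0.0 q [0.42 0.19 2.09 0.   0.85 0.81]
yaw -112.4 tilt [ 0.014  0.009 -1.   ] rel y,z mm -57.8 -16.5 Ftool [ 0.3 -0.6 -2. ]
```

Emit:
arm_command:
  series:
    - [[-0.1, 0, 0, 0.3, -0.15, 0.6, 0], [-0.1, 0, 0, 0.1, -0.15, 0.6, 0], [-0.1, 0, 0, 0, -0.15, 0.6, 0], [-0.1, 0, 0, 0, -0.15, 0.6, 0], [-0.1, 0, 0, 0, -0.15, 0.6, 0]]

```text
time: 4.45
tool_pos: [0.4632, 0.2143, 0.0589]
tcp_rot: [1.133, 1.261, -1.094]
wrist_force: [1.6, 1.2, -0.7]
width: 0.002
```

```bash
python3 - <<'E'
from h import *
rel()
E
```

```text
t 4.45 p [0.4632 0.2143 0.0589] F [ 1.6  1.2 -0.7] w 0.0 q [0.38 0.15 2.14 0.01 0.83 0.25]
yaw -82.7 tilt [ 0.02   0.013 -1.   ] rel y,z mm -56.6 -17.6 Ftool [ 0.8  1.8 -1. ]
```

Emit:
arm_command:
  series:
    - [[-0.1, 0, 0, 0.1, -0.16, 0.6, 0], [-0.1, 0, 0, 0.1, -0.16, 0.6, 0], [-0.1, 0, 0, 0, -0.16, 0.6, 0], [-0.1, 0, 0, 0, -0.16, 0.6, 0], [-0.1, 0, 0, 0, -0.16, 0.6, 0], [-0.1, 0, 0, 0, -0.16, 0.6, 0], [-0.1, 0, 0, 0, -0.16, 0.6, 0]]

```text
time: 5.15
tool_pos: [0.4708, 0.1721, 0.0577]
tcp_rot: [0.577, 1.483, -0.538]
wrist_force: [-0.9, 1.1, 0.2]
width: -0.002
```

```bash
python3 - <<'E'
from h import *
rel()
E
```

```text
t 5.15 p [0.4708 0.1721 0.0577] F [-0.9  1.1  0.2] w -0.0 q [ 0.29  0.13  2.16  0.01  0.82 -0.57]
yaw -40.9 tilt [ 0.022  0.018 -1.   ] rel y,z mm -57.4 -17.4 Ftool [-0.2  0.2 -1.4]
```

Emit:
arm_command:
  series:
    - [[-0.1, 0, 0, 0, -0.16, 0.6, 0], [-0.1, 0, 0, 0, -0.16, 0.6, 0], [-0.1, 0, 0, 0, -0.16, 0.6, 0], [-0.1, 0, 0, 0, -0.16, 0.6, 0], [-0.1, 0, 0, 0, -0.16, 0.6, 0], [-0.1, 0, 0, 0, -0.16, 0.6, 0], [-0.1, 0, 0, 0, -0.16, 0.6, 0]]

```text
time: 5.85
tool_pos: [0.5014, 0.1441, 0.0573]
tcp_rot: [0.004, 1.555, 0.027]
wrist_force: [-0.2, 0.1, -0.5]
width: 0.003
```

```bash
python3 - <<'E'
from h import *
rel();save('top','top2')
im=cv2.imread('pics/top2.png')
cv2.imwrite('pics/top2a.png',cv2.resize(im[145:255,200:340],None,fx=5.5,fy=5.5,interpolation=cv2.INTER_CUBIC))
E
```

```text
t 5.85 p [0.5014 0.1441 0.0573] F [-0.2  0.1 -0.5] w 0.0 q [ 0.22  0.17  2.11  0.02  0.83 -1.38]
yaw 0.8 tilt [ 0.015  0.019 -1.   ] rel y,z mm -59.7 -21.1 Ftool [ 0.5  0.1 -0.2]
```

View pics/top2a.png

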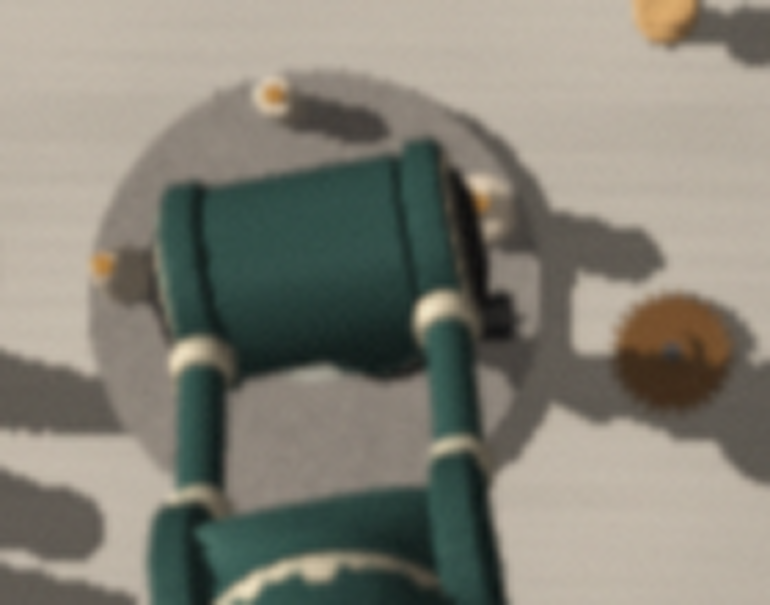

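Emit:
arm_command:
  series:
    - [[-0.1, 0, 0, 0, -0.14, 0.7, 0], [-0.1, 0, 0, 0, -0.15, 0.65, 0], [-0.08, 0, 0, 0, -0.15, 0.6, 0], [0, 0, 0, 0, 0, 0, 0]]

```text
time: 6.3
tool_pos: [0.5205, 0.1407, 0.0571]
tcp_rot: [-0.223, 1.543, 0.249]
wrist_force: [-0.9, -0.7, 0.1]
width: -0.004
```

```bash
python3 - <<'E'
from h import *
rel();save('scene','sc3');save('wrist','w3')
im=cv2.imread('pics/sc3.png')
cv2.imwrite('pics/sc3a.png',cv2.resize(im[120:225,295:445],None,fx=5,fy=5,interpolation=cv2.INTER_CUBIC))
E
```

```text
t 6.3 p [0.5205 0.1407 0.0571] F [-0.9 -0.7  0.1] w -0.0 q [ 0.21  0.21  2.07  0.02  0.84 -1.68]
yaw 17.2 tilt [ 0.012  0.018 -1.   ] rel y,z mm -60.2 -19.9 Ftool [-0.1 -0.4 -1. ]
```

View pics/sc3a.png

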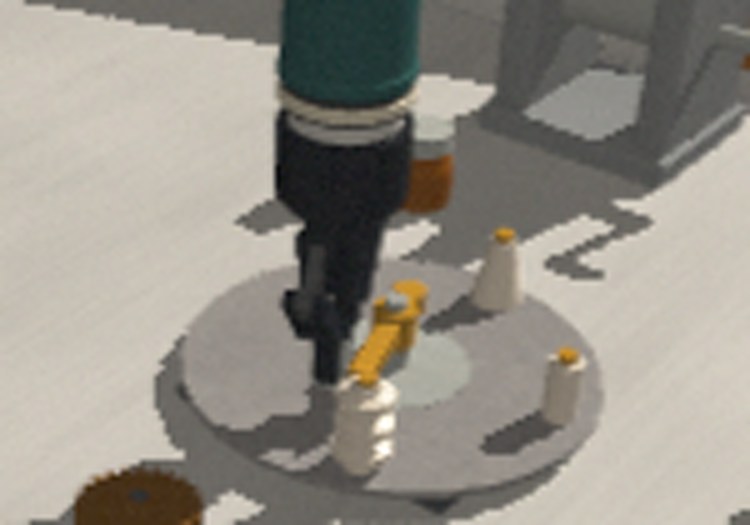

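View pics/w3.png

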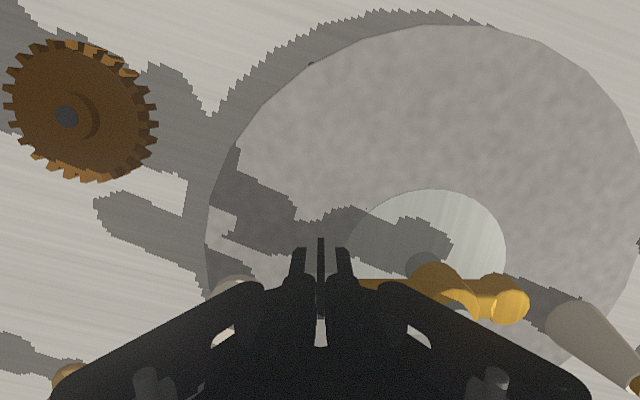

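```bash
python3 - <<'E'
from h import *
im=cv2.imread('pics/w3.png');cv2.imwrite('pics/w3a.png',cv2.resize(im[230:350,340:560],None,fx=3.6,fy=3.6,interpolation=cv2.INTER_CUBIC))
E
```

```text
(no output)
```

View pics/w3a.png

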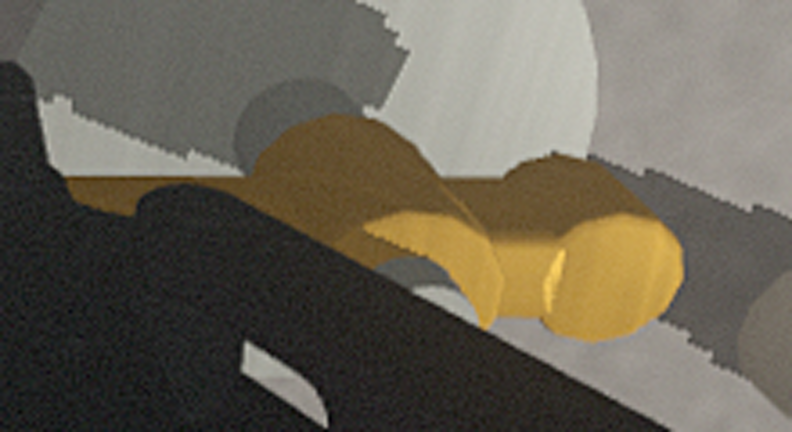

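```bash
python3 - <<'E'
from h import *
f=lambda x,y,z:ray('w3',340+(x+.5)/3.6-.5,230+(y+.5)/3.6-.5,z)[:2]
a=f(70,177,.038);b=f(495,177.5,.038);t=f(613,277,.054)
d=a-b;d/=np.linalg.norm(d);print(a,b,np.degrees(np.arctan2(d[1],d[0])),(a-HUB)@[-d[1],d[0]])
print('tail',t,np.degrees(np.arctan2(*(HUB-t)[::-1])),np.linalg.norm(t-HUB))
E
```

```text
[0.52708186 0.16498977] [0.50915757 0.22529741] -73.44729930256624 -0.005887709354895945
tail [0.51151921 0.23509935] -71.98580207139716 0.032597266692823326
```

Emit:
arm_command:
  series:
    - [[-0.06, 0, 0, 0, -0.1, 0.4, 0], [-0.05, 0, 0, 0, -0.1, 0.35, 0], [0, 0, 0, 0, 0, 0, 0]]

```text
time: 6.7
tool_pos: [0.5257, 0.1408, 0.0566]
tcp_rot: [-0.306, 1.534, 0.33]
wrist_force: [-0.1, -0.3, -0.7]
width: -0.001
```

```bash
python3 - <<'E'
from h import *
rel();save('wrist','w4')
im=cv2.imread('pics/w4.png');cv2.imwrite('pics/w4a.png',cv2.resize(im[230:350,340:560],None,fx=3.6,fy=3.6,interpolation=cv2.INTER_CUBIC))
E
```

```text
t 6.7 p [0.5257 0.1408 0.0566] F [-0.1 -0.3 -0.7] w -0.0 q [ 0.21  0.22  2.06  0.02  0.85 -1.78]
yaw 23.3 tilt [ 0.009  0.017 -1.   ] rel y,z mm -59.7 -21.3 Ftool [ 0.7 -0.3 -0.2]
```

View pics/w4a.png

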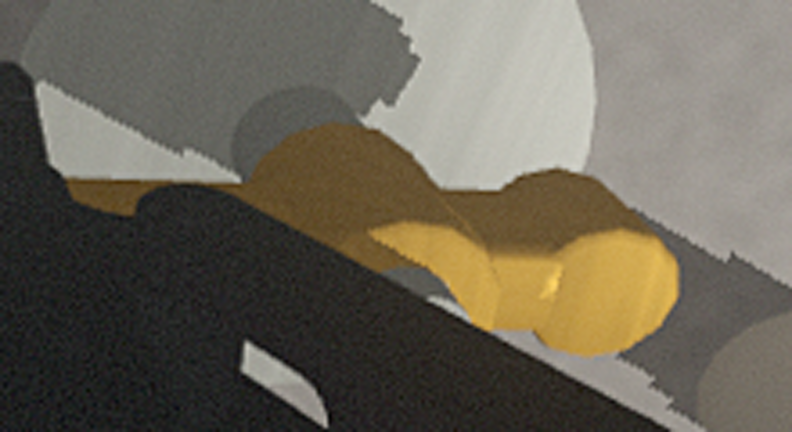

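```bash
python3 - <<'E'
from h import *
f=lambda x,y,z:ray('w4',340+(x+.5)/3.6-.5,230+(y+.5)/3.6-.5,z)[:2]
a=f(70,179,.038);b=f(490,190,.038);t=f(607,291,.054)
d=a-b;d/=np.linalg.norm(d);print(a,b,np.degrees(np.arctan2(d[1],d[0])),(a-HUB)@[-d[1],d[0]])
print('tail',t,np.degrees(np.arctan2(*(HUB-t)[::-1])),np.linalg.norm(t-HUB))
E
```

```text
[0.53026169 0.16570252] [0.50789449 0.22385089] -68.96039743702991 -0.005700967386855983
tail [0.50928423 0.23383515] -67.50152624758226 0.03218474040716874
```

Emit:
arm_command:
  series:
    - [[0, 0, 0, 0, 0, 0.3, 0], [0, 0, 0, 0, 0, 0.1, 0]]

```text
time: 6.95
tool_pos: [0.5282, 0.1422, 0.0564]
tcp_rot: [-0.304, 1.536, 0.327]
wrist_force: [-0.7, -0.8, 1.2]
width: 0.002
```

```bash
python3 - <<'E'
from h import *
rel();save('wrist','w5')
im=cv2.imread('pics/w5.png');cv2.imwrite('pics/w5a.png',cv2.resize(im[230:350,340:560],None,fx=3.6,fy=3.6,interpolation=cv2.INTER_CUBIC))
E
```

```text
t 6.95 p [0.5282 0.1422 0.0564] F [-0.7 -0.8  1.2] w 0.0 q [ 0.21  0.22  2.06  0.02  0.85 -1.78]
yaw 23.1 tilt [ 0.008  0.017 -1.   ] rel y,z mm -59.5 -18.2 Ftool [-1.2 -0.4 -1. ]
```

View pics/w5a.png

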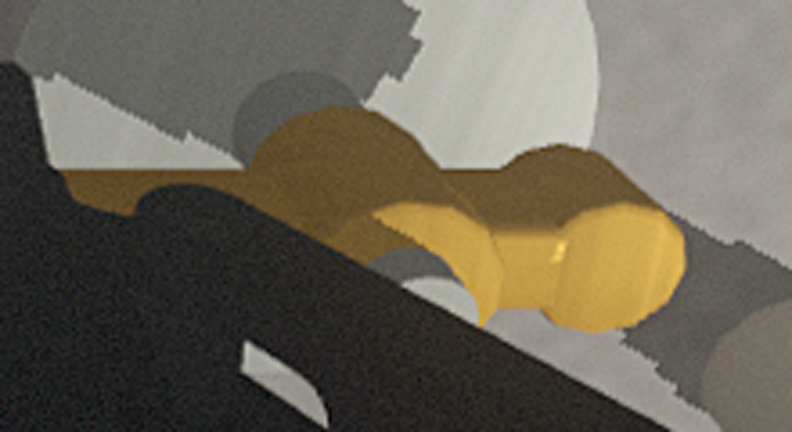

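Emit:
arm_command:
  series:
    - [[0, 0, 0, 0, 0, -1, 0], [0, 0, 0, 0, 0, -2, 0], [0, 0, 0, -3, 0, -1, 0], [0, 0, 0, -4, 0, 0, 0], [0, 0, 0, -4, 0, -2, 0], [0, 0, 0, -4, 0, -4, 0], [0, 0, 0, -2, 0, -4, 0], [0, 0, 0, 0, 0, -4, 0], [0, 0, 0, 0, 0, -2, 0], [0, 0, 0, 0, 0, 0, 0]]

```text
time: 8.0
tool_pos: [0.3371, 0.0602, 0.2241]
tcp_rot: [-0.301, 1.534, 0.324]
wrist_force: [0.4, -0.3, 0.2]
width: -0.002
```

```bash
python3 - <<'E'
from h import *
rel();save('wrist','w6');save('top','top3')
im=cv2.imread('pics/top3.png')
cv2.imwrite('pics/top3a.png',cv2.resize(im[145:255,200:340],None,fx=5.5,fy=5.5,interpolation=cv2.INTER_CUBIC))
E
```

```text
t 8.0 p [0.3371 0.0602 0.2241] F [ 0.4 -0.3  0.2] w -0.0 q [ 0.09 -0.41  2.28  0.02  1.25 -1.89]
yaw 22.9 tilt [ 0.01   0.017 -1.   ] rel y,z mm -60.9 -225.9 Ftool [-0.2 -0.4  0.2]
```

View pics/w6.png

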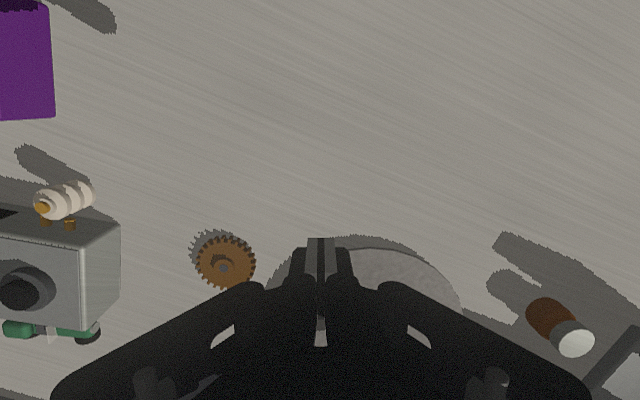

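View pics/top3a.png

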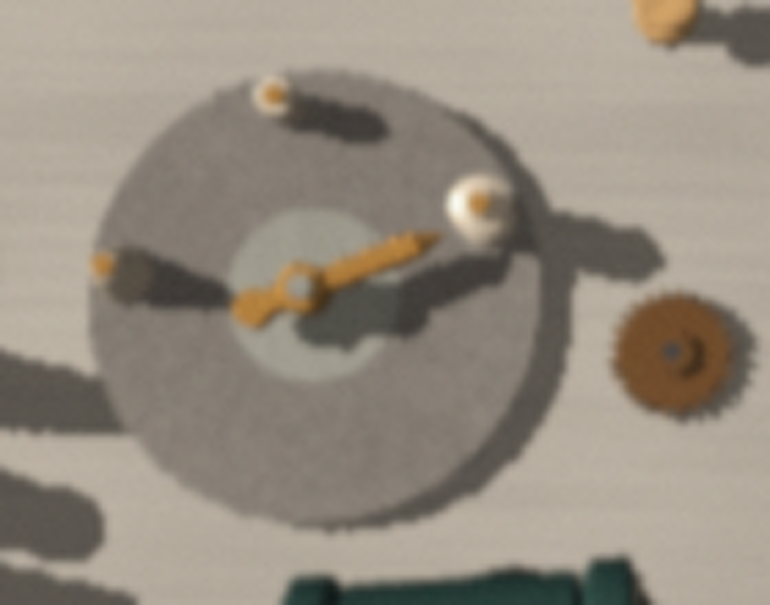

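```bash
python3 - <<'E'
from h import *
f=lambda x,y,z:ray('top3',200+(x+.5)/5.5-.5,145+(y+.5)/5.5-.5,z)[:2]
hub=f(300,285,.064);tip=f(438,236,.046);tail=f(250,307,.054);rib=f(481,204,.078)
A=lambda v:np.degrees(np.arctan2(v[1],v[0]))
print(hub,tip,tail,rib,A(tip-hub),A(tip-tail),A(hub-tail),A(rib-hub))
d=(tip-tail)/np.linalg.norm(tip-tail);w=rib-tip;print('offset mm',1e3*(d[0]*w[1]-d[1]*w[0]), 1e3*(w@d), np.linalg.norm(tip-hub),np.linalg.norm(rib-hub))
E
```

```text
[0.52080826 0.20348408] [0.55200384 0.12981205] [0.50892034 0.23287354] [0.5661392  0.10279869] -67.05032680708399 -67.3132753167401 -67.97686101810156 -65.76159959978297
offset mm 2.62283068053374 30.375166513655323 0.08000457258738901 0.11041938636434954
```

```bash
python3 - <<'E'
from h import *
for v in range(180,197,2): print([tuple((dp('top1',u,v)*1000).round(0).astype(int)) for u in (374,377,380,383,386,389)])
go([.5544,-.1765,.2])
E
```

```text
[(np.int64(578), np.int64(-161), np.int64(70)), (np.int64(576), np.int64(-168), np.int64(80)), (np.int64(576), np.int64(-177), np.int64(82)), (np.int64(577), np.int64(-187), np.int64(74)), (np.int64(579), np.int64(-197), np.int64(67)), (np.int64(579), np.int64(-206), np.int64(68))]
[(np.int64(570), np.int64(-159), np.int64(83)), (np.int64(570), np.int64(-168), np.int64(82)), (np.int64(569), np.int64(-176), np.int64(90)), (np.int64(570), np.int64(-187), np.int64(80)), (np.int64(572), np.int64(-197), np.int64(73)), (np.int64(572), np.int64(-206), np.int64(71))]
[(np.int64(564), np.int64(-160), np.int64(79)), (np.int64(562), np.int64(-167), np.int64(92)), (np.int64(563), np.int64(-176), np.int64(91)), (np.int64(563), np.int64(-185), np.int64(91)), (np.int64(565), np.int64(-196), np.int64(80)), (np.int64(566), np.int64(-206), np.int64(68))]
[(np.int64(558), np.int64(-160), np.int64(81)), (np.int64(556), np.int64(-167), np.int64(94)), (np.int64(556), np.int64(-176), np.int64(94)), (np.int64(557), np.int64(-185), np.int64(91)), (np.int64(558), np.int64(-195), np.int64(81)), (np.int64(560),
[... 794 characters left out ...]
64(541), np.int64(-197), np.int64(70)), (np.int64(542), np.int64(-207), np.int64(68))]
[(np.int64(535), np.int64(-161), np.int64(71)), (np.int64(534), np.int64(-169), np.int64(80)), (np.int64(534), np.int64(-177), np.int64(83)), (np.int64(534), np.int64(-187), np.int64(77)), (np.int64(536), np.int64(-197), np.int64(68)), (np.int64(536), np.int64(-206), np.int64(71))]
[(np.int64(529), np.int64(-161), np.int64(71)), (np.int64(529), np.int64(-170), np.int64(71)), (np.int64(529), np.int64(-179), np.int64(71)), (np.int64(529), np.int64(-188), np.int64(70)), (np.int64(529), np.int64(-197), np.int64(69)), (np.int64(529), np.int64(-206), np.int64(71))]
shift tool cm [  2.24 -30.27  10.57] norm 32.14
```

Emit:
arm_command:
  series:
    - [[0, 0, 0, 0, -4.4, 1.5, 0], [0, 0, 0, 0, -4.4, 1.5, 0], [0, 0, 0, 0, -4.4, 1.5, 0], [0, 0, 0, 0, -4.4, 1.5, 0], [0, 0, 0, 0, -4.4, 1.5, 0], [0, 0, 0, 0, -4.4, 1.5, 0], [0, 0, 0, 0, -3, 1, 0], [0, 0, 0, 0, 0, 0, 0]]

```text
time: 8.9
tool_pos: [0.5639, -0.1772, 0.2149]
tcp_rot: [-0.304, 1.531, 0.333]
wrist_force: [0.8, -0.7, -0.6]
width: -0.0
```

```bash
python3 - <<'E'
from h import *
rel();go([.554,-.177,.14],np.radians(22.9));save('wrist','w7')
E
```

```text
t 8.9 p [ 0.5639 -0.1772  0.2149] F [ 0.8 -0.7 -0.6] w -0.0 q [-0.36  0.13  1.83  0.03  1.17 -2.35]
yaw 23.3 tilt [ 0.012  0.022 -1.   ] rel y,z mm -366.8 -112.0 Ftool [ 0.6 -1.   0.5]
shift tool cm [ 7.47  0.3  -1.05] norm 7.55
turn [ 0.007  0.02  -0.015]
```

View pics/w7.png

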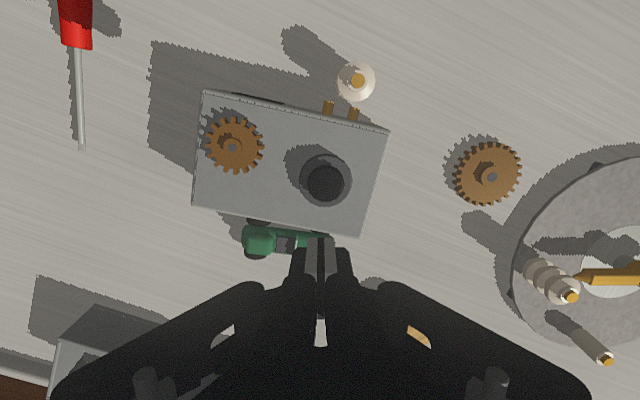

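Emit:
arm_command:
  series:
    - [[0.1, 0.02, -0.015, 0, 0, 0, 0], [0.1, 0, 0, 0, 0, 0, 0], [0, 0, 0, 0, 0, 0, 0]]

```text
time: 9.25
tool_pos: [0.5622, -0.1733, 0.2105]
tcp_rot: [-0.154, 1.574, 0.163]
wrist_force: [-0.5, -0.2, -0.2]
width: 0.001
```

```bash
python3 - <<'E'
from h import *
print(ray('w7',325.5,183,.091));rel();go([.554,-.177,.13])
E
```

```text
[ 0.5509357  -0.17348353  0.091     ]
t 9.25 p [ 0.5622 -0.1733  0.2105] F [-0.5 -0.2 -0.2] w 0.0 q [-0.34  0.14  1.83  0.    1.18 -2.11]
yaw 11.5 tilt [-0.01   0.005 -1.   ] rel y,z mm -377.9 -35.7 Ftool [ 0.2 -0.1 -0.5]
shift tool cm [ 8.05 -0.25 -0.81] norm 8.1
```

Emit:
arm_command:
  series:
    - [[0, 0, 0, 2, -0.1, -0.5, 0], [0, 0, 0, 3, 0, -0.4, 0], [0, 0, 0, 2.5, 0, 0, 0], [0, 0, 0, 0, 0, 0, 0]]

```text
time: 9.65
tool_pos: [0.5528, -0.1717, 0.1337]
tcp_rot: [-0.164, 1.572, 0.174]
wrist_force: [0.1, 0.0, -0.7]
width: -0.001
```

```bash
python3 - <<'E'
from h import *
rel();go([.553,-.1755,.113]);save('scene','sc4')
im=cv2.imread('pics/sc4.png')
cv2.imwrite('pics/sc4a.png',cv2.resize(im[190:320,230:390],None,fx=4.6,fy=4.6,interpolation=cv2.INTER_CUBIC))
E
```

```text
t 9.65 p [ 0.5528 -0.1717  0.1337] F [ 0.1  0.  -0.7] w -0.0 q [-0.35  0.19  1.92  0.    1.04 -2.13]
yaw 12.3 tilt [-0.008  0.006 -1.   ] rel y,z mm -373.8 -49.7 Ftool [ 0.7 -0.   0.1]
shift tool cm [ 2.07 -0.39 -0.05] norm 2.11
```

View pics/sc4a.png

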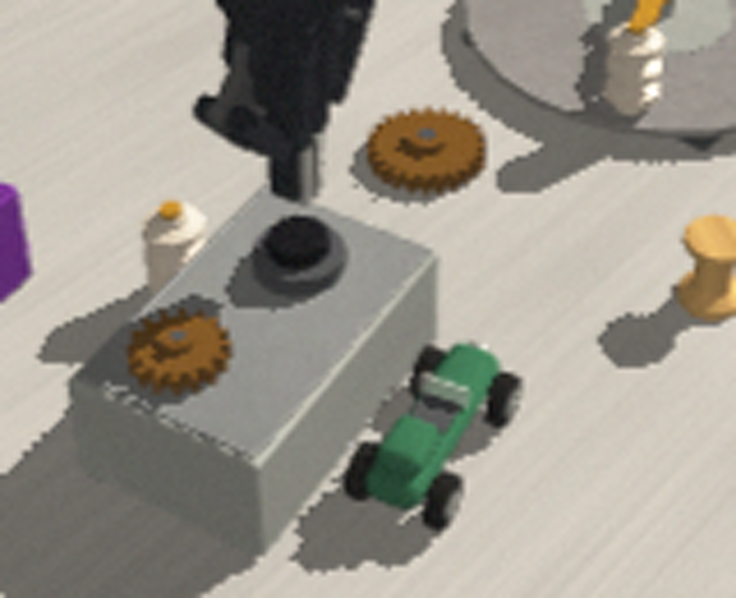

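Emit:
arm_command:
  series:
    - [[0, 0, 0, 0.7, -0.4, 0, 0], [0, 0, 0, 0.7, 0, 0, 0], [0, 0, 0, 0.4, 0, 0, 0], [0, 0, 0, 0, 0, 0, 0]]

```text
time: 10.1
tool_pos: [0.5578, -0.1764, 0.1208]
tcp_rot: [-0.169, 1.563, 0.173]
wrist_force: [-0.5, 0.1, 0.1]
width: 0.001
```

```bash
python3 - <<'E'
from h import *
rel();go([.553,-.1755,.107])
E
```

```text
t 10.1 p [ 0.5578 -0.1764  0.1208] F [-0.5  0.1  0.1] w 0.0 q [-0.35  0.21  1.93  0.    1.   -2.14]
yaw 12.5 tilt [ 0.001  0.003 -1.   ] rel y,z mm -379.4 -47.0 Ftool [-0.1  0.2 -0.5]
shift tool cm [ 1.38  0.19 -0.45] norm 1.46
```

Emit:
arm_command:
  series:
    - [[0, 0, 0, 0.5, 0.1, -0.4, 0], [0, 0, 0, 0.4, 0, 0, 0], [0, 0, 0, 0.3, 0, 0, 0]]

```text
time: 10.4
tool_pos: [0.5548, -0.1769, 0.1098]
tcp_rot: [-0.17, 1.56, 0.172]
wrist_force: [0.3, 0.1, 2.2]
width: 0.001
```

```bash
python3 - <<'E'
from h import *
rel();go([.553,-.1755,.107])
E
```

```text
t 10.4 p [ 0.5548 -0.1769  0.1098] F [0.3 0.1 2.2] w 0.0 q [-0.35  0.22  1.94  0.    0.98 -2.14]
yaw 12.5 tilt [ 0.004  0.002 -1.   ] rel y,z mm -379.1 -50.1 Ftool [-2.2  0.   0.3]
shift tool cm [ 0.28  0.17 -0.14] norm 0.36
```

Emit:
arm_command:
  series:
    - [[0, 0, 0, 0.3, 0, 0, 0], [0, 0, 0, 0.3, 0, 0, 0], [0, 0, 0, 0.3, 0, 0, 0]]

```text
time: 10.7
tool_pos: [0.555, -0.177, 0.1045]
tcp_rot: [-0.17, 1.56, 0.172]
wrist_force: [-13.0, 3.6, 30.9]
width: 0.005
```

```bash
python3 - <<'E'
from h import *
rel()
E
```

```text
t 10.7 p [ 0.555  -0.177   0.1045] F [-13.    3.6  30.9] w 0.01 q [-0.35  0.23  1.94  0.    0.97 -2.14]
yaw 12.5 tilt [ 0.003  0.002 -1.   ] rel y,z mm -379.3 -49.9 Ftool [-30.9   6.4 -11.8]
```

Emit:
arm_command:
  series:
    - [[0, 0, 0, 0, 0, 0, 0], [0, 0, 0, -1, 0, 0, 0], [0, 0, 0, -2, 0, 0, 0], [0, 0, 0, -4, 0, 0, 0], [0, 0, 0, -4, 0, 0, 0], [0, 0, 0, 0, 0, -4, 0], [0, 0, 0, 0, 0, -4, 0], [0, 0, 0, 0, 0, -4, 0], [0, 0, 0, 0, 0, -2, 0], [0, 0, 0, 0, 0, 0, 0]]

```text
time: 11.7
tool_pos: [0.4159, -0.2089, 0.2221]
tcp_rot: [-0.175, 1.556, 0.171]
wrist_force: [1.0, -0.5, 0.3]
width: -0.0
```

```bash
python3 - <<'E'
from h import *
rel();save('top','top4');save('scene','sc5')
im=cv2.imread('pics/top4.png')
cv2.imwrite('pics/top4a.png',cv2.resize(im[130:250,200:480],None,fx=2.8,fy=2.8,interpolation=cv2.INTER_CUBIC))
im=cv2.imread('pics/sc5.png')
cv2.imwrite('pics/sc5a.png',cv2.resize(im[150:320,230:430],None,fx=3.5,fy=3.5,interpolation=cv2.INTER_CUBIC))
for v in range(183,193,3): print([dp('top4',u,v)[2].round(3) for u in (377,380,383)],[dp('top1',u,v)[2].round(3) for u in (377,380,383)])
E
```

```text
t 11.7 p [ 0.4159 -0.2089  0.2221] F [ 1.  -0.5  0.3] w -0.0 q [-0.52 -0.12  2.08  0.    1.18 -2.31]
yaw 12.7 tilt [ 0.008 -0.002 -1.   ] rel y,z mm -379.9 -193.6 Ftool [-0.2 -0.7  0.9]
[np.float64(0.089), np.float64(0.093), np.float64(0.092)] [np.float64(0.088), np.float64(0.091), np.float64(0.091)]
[np.float64(0.092), np.float64(0.092), np.float64(0.091)] [np.float64(0.094), np.float64(0.094), np.float64(0.091)]
[np.float64(0.093), np.float64(0.094), np.float64(0.092)] [np.float64(0.089), np.float64(0.092), np.float64(0.091)]
[np.float64(0.082), np.float64(0.086), np.float64(0.082)] [np.float64(0.08), np.float64(0.089), np.float64(0.082)]
```

View pics/top4a.png

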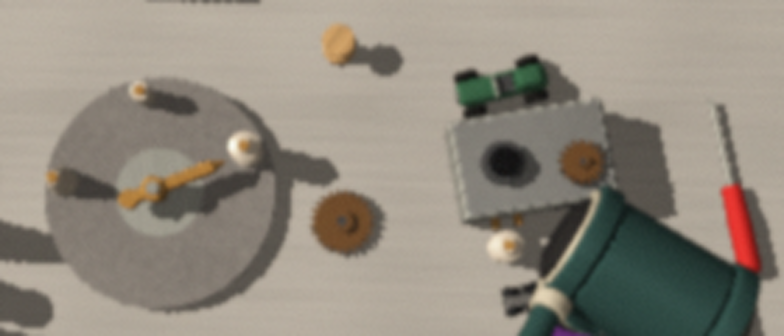

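View pics/sc5a.png

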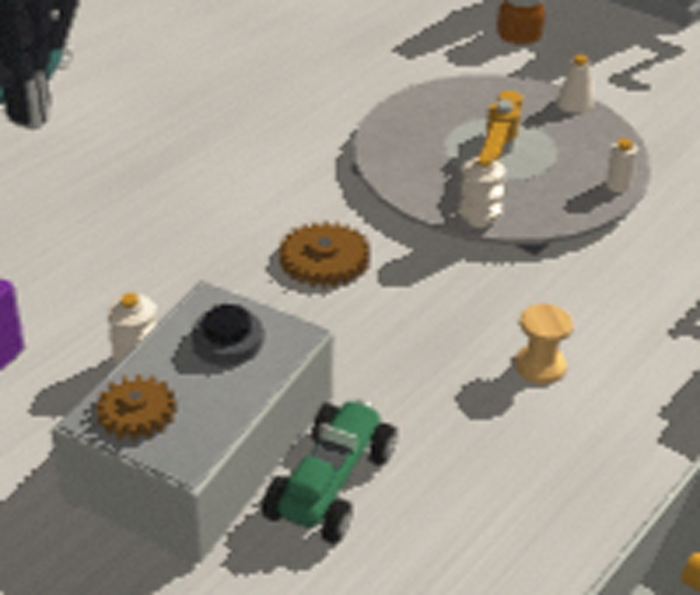

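The pictures show the arm still pointing at the ribbed post, the button up, the loose things in place and the robot clear.

```bash
python3 -c "
from workcell import bot
print(bot.finish_job())"
```

```text
the job is handed in; nothing more can be done
None
```

I set up the test and handed the job in; the hand-in gives no verdict, so what follows is from my own checks.

- **Contact arm:** I pushed it counter-clockwise with the shut fingertips until it pointed at the ribbed post. In the top camera picture its line passes about 2–3 mm from the middle of the post; the limit is 10 mm. Wrist readings while I pushed were about 2 N.
- **Button:** I then pressed the black button on the steel box to its stop. The wrist force rose to about 31 N at the bottom, well above the spring's 5 N. The depth readings afterwards put the button back at about 92 mm, the same as before.
- **Surroundings:** The last pictures show the robot clear and the arm still pointing at the post. The loose things look unmoved, and the purple look-alike was not touched. I judged this by eye and did not measure their positions again.

**Disagreements between measurements:** The wrist and top cameras differed by about 4 mm on the button's centre. I aimed between them, and the press landed within about 5 mm of both. Readings of the arm's final angle, including estimates by eye, ranged from −66° to −68°, against a target of −66°.

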